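# Square a round circuit board up to the alignment bar

## Task

The round green circuit board is lying the wrong way round in its black-walled alignment nest. Keeping it flat on the plate, turn it by its brass post until its flat edge faces the red alignment bar, then push it home and press its whole flat flush against the bar with a gentle 8 newtons or so for a good second (never 15 or more), and leave it lying there. Do not lift or force the board, and leave the meter, jar and screwdriver where they are.

Things in the scene. Friction and masses are not known exactly. Their poses are not given: they have to be found in the camera images.
- board: Round green circuit board, 84 mm across, 6 mm thick, about 130 g, slides easily on the nest's plate. One side is cut to a straight flat 52 mm long, 33 mm from the centre. Origin: centre of the full circle, on the underside; +x points square to the middle of the flat, z up. On top, at x = -27 mm (away from the flat), stands a smooth brass post, 10 mm thick, 22 mm tall; chips are 3 mm tall at most.
- post_top (a point): Centre of the top of the brass post; at rest 40 mm above the bench. The post is fixed to the board.
- flat_left (a point): Point on the flat edge of the board, 25 mm to one side of its middle (board frame x 33, y +25 mm), at half the board's thickness.
- flat_right (a point): Point on the flat edge of the board, 25 mm to the other side of its middle (board frame x 33, y -25 mm), at half the board's thickness.
- nest: Fixed nest: aluminium plate 150 x 126 x 12 mm with black walls, tops 19 mm above the bench (1 mm over the board's top): cheeks along x, inner faces at y = +43.5 and -43.5 mm, and a back wall, face at x = -45 mm. Origin: centre of the plate's underside, on the bench; x points to the side with the bar, z up. The board has 1.5 mm of play to either cheek.
- bar: Fixed red alignment bar, 70 x 12 x 7 mm, on the nest's plate at its +x side. It may stand askew to the nest by up to 5 degrees, its face 45 to 50 mm from the nest's origin. Origin: middle of the face that looks at the board, at its lower edge, 12 mm above the bench; +x points into the bar, away from the board, y along it, z up.
- meter: Bystander: yellow hand multimeter lying on its back, 75 x 140 x 35 mm. Origin: centre of its underside.
- jar: Bystander: small amber jar with a black lid, 52 mm in diameter, 70 mm tall. Origin: centre of its underside.
- driver: Bystander: screwdriver with an orange handle, 170 mm long, lying on the bench; x along its length, handle to -x.
Mind the look-alikes: they are no part of the job. There is more than one size of the board; the job needs the smallest.

How it is judged (in metres and radians):
On the way:
1. the whole flat is pressed flush against the bar (both ends within 1.5 mm) with 4 N or more, for 0.5 s (x of each of flat_left, flat_right in the frame of bar above -0.0015 m and contact force between board and bar above 4 N), for 0.5 s.
At the end, for the whole second after the job is handed in: Both ends of the board's flat lie within 1.5 mm of the bar's face, the board lies flat on the nest's plate (within 2 mm of height and 0.04 rad of tilt) and is at rest (x of each of flat_left, flat_right in the frame of bar above -0.0015 m and z of board in the frame of bar below 0.002 m and angle between board's own z axis and vertical below 0.04 rad and linear speed of board below 0.01 m/s and angular speed of board below 0.1 rad/s); the robot touches nothing.
It fails at once if the board is pressed against the bar with more than 15 N (contact force between board and bar above 15 N).
It fails at once if the board is pressed against the nest (its walls or its plate) with more than 20 N (contact force between board and nest above 20 N).
It fails at once if the board is lifted more than 6 mm off the plate or tipped by more than 0.15 rad (z of board in the frame of nest above 0.018 m or angle between board's own z axis and vertical above 0.15 rad).
It fails at once if the multimeter, the jar or the screwdriver is moved by more than 20 mm (distance of any of meter, jar, driver from where it was at the start of the episode above 0.02 m).
It also fails if it takes over 72 s, if anything falls off the work surface, if the arm or the gripper's body presses on something with over 40 N, if the wrist force passes 120 N, or if a joint passes its speed limit or range.

## Robot

A 6-joint arm with a two-finger parallel gripper is mounted at the origin on the work surface. World frame = base frame: x ahead of the robot, y to its left, z up, the work surface at z = 0. Lengths are in mm, angles in rad, forces in N, time in s.
With the tool pointing down it reaches from about 275 to 725 mm from the base axis. Payload 15.9 kg.
Tool frame: the origin (TCP) lies midway between the tips of the shut fingers; the grasp point (between the pads) lies 19 mm behind it; z points along the fingers, y is the direction in which the jaws open and shut (so a half turn about z gives the same grasp; the last joint's range is limited). The gripper opens to 85 mm and grips with 20 to 120 N. Pads are 22 mm wide; open, the fingers measure 114 mm over their backs; the gripper's body (76 mm by 85 mm) begins 54 mm behind the grasp point. The pads swing forward as they close: fully open they stand 13 mm farther back than shut.
Start: joints at [-1.211, 0.213, -0.034, 1.323, 0, 1.571], TCP at [176.037, -467.971, 231.306] pointing down, gripper open.
Joint ranges: [-2.98, 2.98], [-0.74, 1.72], [-1.14, 1.35], [-2.1, 2.04], [-1.57, 1.44], [-3.14, 3.14]. Speed limits (rad/s): [1.89, 1.89, 2.39, 2.57, 3.14, 3.14].

## Interface

Orientations are given as a unit quaternion [w, x, y, z].
In Python, from station import env gives the robot as it stands.
- The arm moves only by the tool apply_moves, never from a script. Its argument "moves" is a list that holds one entry, the list of rows, each a list of 7 numbers: the shift along the tool's x, y, z in m, then the turn, a rotation vector about the tool's x, y, z in degrees, then the closure, from 0 (fully open) to 1 (shut). A call has 1 to 12 rows; each row is the pose to reach, as a shift and turn from the pose commanded when the call began, along the tool's axes at that moment; what a row does not reach only later rows make up. A row lasts 1/10 s, in which the tool goes at most 50 mm and 8.59 degrees, less where a joint would pass 70% of its speed; a pose out of reach is approached as far as the arm can. A call with a gripper value outside its range is refused whole. The fingers move at their own pace and stop on an object; "squeeze" is the grip in N (left out, the last holds). Time passes only in rows, so rows that repeat a pose let the fingers close. It gives the time, the measured TCP pose, the force and the opening at its end, in the units of the state.
- env.observe(): the state, without advancing time (a new reading comes with each control period).
- env.grab_frame(name): name is "scene" or "top" or "wrist"; returns the picture (480x640x3 uint8, red, green, blue); there is no depth.
- env.camera_info(name): a dict with "fovy" (degrees; the focal length in pixels is half the picture's height over the tangent of half this angle, whatever the lens; pixels are square), "cx", "cy" (the principal point, pixels), "R" (3x3) and "t" (3): a world point X has camera coordinates R X + t. Camera axes: x right, y down, z forward; pixel columns grow to the right and rows downward; lengths in mm; the calibration is good to about 2 mm. A picture is of the moment at which its call begins: read the wrist's pose just before it. camera_info takes no time and is no camera call; for the wrist camera it gives the pose at the moment of the call.
- env.sign_off(): hands the job in, once; it reports no verdict.
Trained networks look in the newest picture that a camera, given by its name, has taken for a name from the list of things; names that differ only in an ending like _2 or _b are one class to them, and where a whole thing is asked for, a point or a joint stands for the part that bears it (a point fixed in the world has none). Each returns a list of dicts, best first, with "confidence" (0 to 1); they miss things now and then, are a little off and sometimes report something else, mostly with a low value. They report only what shows in the picture. A call takes as long as a camera call. They do not tell look-alikes from the thing itself.
- env.cut_out(query, camera): "mask" (480x640 bool, what is visible of it) and "rect" ([left, top, right, bottom] in pixels, round what is visible of it).
The state is a dict: "time_s": time; "joint_positions": joint angles; "qd": joint speeds; "effort": joint torques, N m; "eef_pos": TCP position; "orientation": TCP orientation; "contact_force": force on the tool from outside, world axes, zero at the start; "moment": the same for the moment, N m; "opening": opening from 0.0 (shut) to 1.0 (fully open).
Only numpy, scipy, OpenCV 4.12 (cv2) and the standard library are available. Lean on these libraries where they do the work, as an engineer would, in place of code of your own. Each camera call takes 0.05 s, during which the arm holds its last target. There are 200 camera calls.

## Working session

There is one attempt and no reset: what is moved stays moved. The work goes in short steps, Python scripts to look and compute and a tool call to move; the robot and the scene stay as the last step left them, time stands still between calls to the robot, and variables do not carry over. Pictures are saved under pics/ and viewed, about 8 in all and at most 12, crops included, and the job is handed in when it is done.

Besides the shell and the picture viewer there is one more tool, called after "Request:" as name(argument=value, ...), one argument or row to a line, values as JSON. apply_moves: Moves the arm, as the interface text tells. Its arguments: {"type":"object","properties":{"moves":{"type":"array"},"squeeze":{"type":"number"}},"required":["moves"]}

```bash
ls; mkdir -p pics
python3 - <<'E'
from station import env
import cv2,numpy as np
for c in ["scene","top"]:
    im=env.grab_frame(c); cv2.imwrite(f"pics/{c}0.png",im[:,:,::-1])
    i=env.camera_info(c); print(c,i['fovy'],i['cx'],i['cy'],np.round(i['R'],4).tolist(),np.round(i['t'],1).tolist())
    for q in ["board","post_top","bar","nest","meter","jar","driver"]:
        for d in env.cut_out(q,c): 
            ys,xs=np.nonzero(d['mask']); print(q,round(d['confidence'],2),d['rect'],xs.mean().round(1),ys.mean().round(1))
print(env.observe())
E
```

```text
pics
scene 56.35362271230734 312.4283512269428 240.95558400547787 [[0.256, 0.9665, 0.0172], [0.7474, -0.1866, -0.6376], [-0.6131, 0.176, -0.7701]] [-201.5, -356.5, 1096.2]
board 0.83 [215.6, 259.6, 268.4, 302.4] 240.9 280.0
board 0.78 [221.4, 171.2, 276.9, 212.5] 250.9 192.9
board 0.64 [306.2, 205.1, 360.5, 255.4] 332.8 227.6
post_top 0.98 [214.3, 259.1, 267.6, 301.4] 241.3 279.5
post_top 0.87 [303.8, 203.8, 360.6, 252.7] 332.8 227.5
post_top 0.86 [223.6, 173.6, 276.9, 213.3] 251.2 193.1
bar 0.64 [197.6, 287.8, 243.4, 318.5] 219.4 303.2
bar 0.63 [278.3, 273.1, 378.1, 364.5] 327.4 316.5
nest 0.83 [177.0, 236.9, 297.0, 339.1] 239.2 286.0
meter 0.71 [278.9, 273.0, 376.7, 364.3] 327.4 316.5
jar 0.86 [147.5, 209.2, 184.4, 257.3] 165.4 232.3
jar 0.46 [217.7, 258.0, 268.4, 303.9] 241.3 279.9
driver 0.49 [213.2, 257.8, 266.6, 301.3] 241.1 279.8
top 48.908049021889475 308.0724958687525 231.80237466947003 [[0.0252, -0.9994, 0.0231], [-0.9891, -0.0283, -0.1443], [0.1449, -0.0192, -0.9893]] [49.4, 562.2, 816.2]
board 0.94 [359.2, 214.6, 408.4, 261.8] 382.6 237.1
board 0.87 [239.0, 251.0, 303.9, 
[... 534 characters left out ...]
.0 192.3
{'time_s': 0.8, 'joint_positions': array([-1.21097198e+00,  2.12888947e-01, -3.43732166e-02,  1.32354416e+00,
       -3.40419064e-06,  1.57081524e+00]), 'qd': array([-0.00044326, -0.00035449, -0.00157136, -0.00010404,  0.00058689,
        0.0008295 ]), 'effort': array([ 1.06609459e-03, -6.85905933e+01,  4.87310529e+01,  1.22381494e-03,
        8.30001181e-05,  3.22848189e-05]), 'eef_pos': array([ 176.04634073, -467.95959078,  231.32200496]), 'orientation': array([-4.61229662e-06,  9.83861104e-01,  1.78933862e-01, -2.56894585e-06]), 'contact_force': array([-0.32802152, -0.2976971 , -0.49216832]), 'moment': array([-0.01440947, -0.01109066, -0.05102476]), 'opening': 0.9990480330462027}
```

Run:
```python
import cv2,numpy as np
a=cv2.imread("pics/top0.png"); b=cv2.resize(a[170:310,310:490],None,fx=4.4,fy=4.25,interpolation=cv2.INTER_CUBIC)
cv2.imwrite("pics/crop.png",b)
```

```text
(no output)
```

View pics/top0.png

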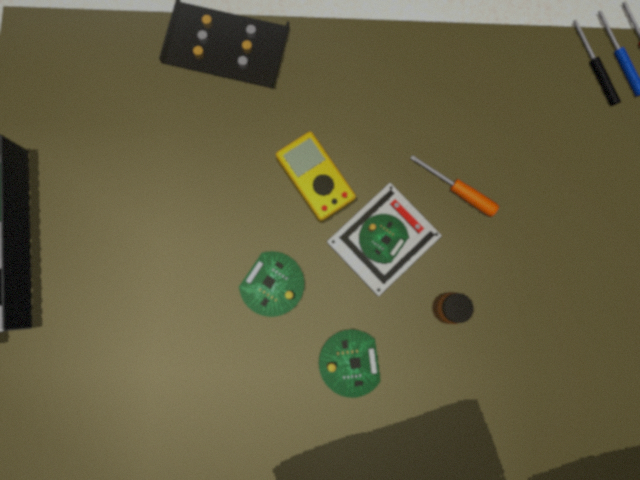

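View pics/crop.png

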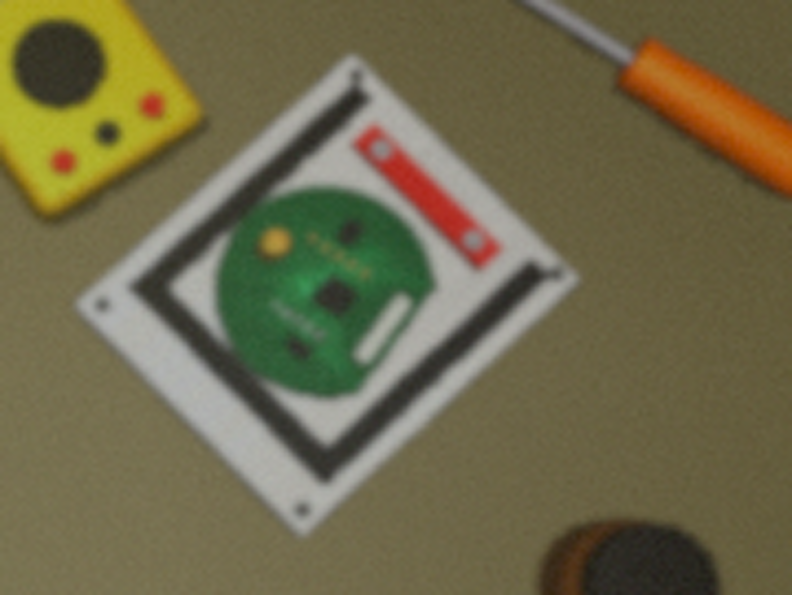

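Candidates for the board: (382,237) in the nest (smallest, the target); (273,284) and (350,363) are larger loose look-alikes on the bench. The post shows at about (372,227), the flat faces lower right, and the bar is at (407,216). Next, world coordinates.

```bash
cat > h.py <<'E'
import numpy as np,cv2
from station import env
def K(i):
    f=240/np.tan(np.radians(i['fovy'])/2); return f
def unproj(i,uv,z):
    uv=np.atleast_2d(uv).astype(float); R=np.array(i['R']);t=np.array(i['t']);f=K(i)
    d=np.c_[(uv[:,0]-i['cx'])/f,(uv[:,1]-i['cy'])/f,np.ones(len(uv))]@R
    c=-R.T@t; z=np.broadcast_to(z,len(uv)); return c+d*((z-c[2])/d[:,2])[:,None]
def proj(i,X):
    X=np.atleast_2d(X)@np.array(i['R']).T+np.array(i['t']);f=K(i)
    return np.c_[f*X[:,0]/X[:,2]+i['cx'],f*X[:,1]/X[:,2]+i['cy']]
def Rq(q):
    from scipy.spatial.transform import Rotation as Ro
    return Ro.from_quat([q[1],q[2],q[3],q[0]]).as_matrix()
E
python3 - <<'E'
from h import *
i=env.camera_info("top")
cr=lambda x,y:(310+x/4.4,170+y/4.25)
P=unproj(i,[cr(352,55),cr(578,277),cr(302,535),cr(78,302)],12);print("plate corners",P.round(1).tolist())
print("ctr",P.mean(0)); d=P[0]+P[1]-P[2]-P[3]; print("yaw",np.degrees(np.arctan2(d[1],d[0])))
print(np.linalg.norm(P-np.roll(P,1,0),axis=1))
print("post",unproj(i,cr(274,242),40))
print("flat ends",unproj(i,[cr(436,285),cr(360,392)],18))
print("bar face",unproj(i,[cr(355,142),cr(483,268)],19))
print("jar,driver,meter",unproj(i,[(457,307),(467,192),(315,176),(412,156),(496,214)],[70,15,35,10,20]).round(0).tolist())
w=env.camera_info("wrist");o=env.observe();R=Rq(o['orientation']);print(R.round(3))
c=-np.array(w['R']).T@w['t'];print("cam in tool",R.T@(c-o['eef_pos']),w['fovy'],(R.T@np.array(w['R']).T).round(3))
E
```

```text
plate corners [[653.1, -73.7, 12.0], [565.5, -160.8, 12.0], [461.2, -55.4, 12.0], [550.1, 30.6, 12.0]]
ctr [557.4825763  -64.82838613  12.        ]
yaw -45.34496571151703
[146.55785218 123.48703624 148.32788446 123.72720756]
post [[571.74837912 -39.97469346  40.        ]]
flat ends [[ 559.92799892 -104.90948793   18.        ]
 [ 516.98241892  -76.04781531   18.        ]]
bar face [[ 616.0664514   -73.72870357   19.        ]
 [ 567.04292256 -122.64074905   19.        ]]
jar,driver,meter [[446.0, -168.0, 70.0], [641.0, -205.0, 15.0], [655.0, 55.0, 35.0], [702.0, -112.0, 10.0], [603.0, -252.0, 20.0]]
[[ 0.936  0.352 -0.   ]
 [ 0.352 -0.936  0.   ]
 [-0.    -0.    -1.   ]]
cam in tool [ 7.15698559e+01  3.84104561e-02 -1.41106864e+02] 69.52246393078826 [[ 0.001 -0.96  -0.28 ]
 [ 1.     0.001  0.   ]
 [-0.    -0.28   0.96 ]]
```

Request:
apply_moves(
  moves=[
    [[0.49,-0.24,0.06,0,0,-126,0.45],[0.49,-0.24,0.06,0,0,-126,0.45],[0.49,-0.24,0.06,0,0,-126,0.45],[0.49,-0.24,0.06,0,0,-126,0.45],[0.49,-0.24,0.06,0,0,-126,0.45],[0.49,-0.24,0.06,0,0,-126,0.45],[0.49,-0.24,0.06,0,0,-126,0.45],[0.49,-0.24,0.06,0,0,-126,0.45],[0.49,-0.24,0.06,0,0,-126,0.45],[0.49,-0.24,0.06,0,0,-126,0.45],[0.49,-0.24,0.06,0,0,-126,0.45],[0.49,-0.24,0.06,0,0,-126,0.45]],
  ],
  squeeze=20,
)

```text
time_s: 2.0
eef_pos: [552.7, -66.7, 170.0]
orientation: [-0.0, 0.467, 0.884, 0.0]
contact_force: [-1.4, -1.2, 0.4]
opening: 0.547
```

Request:
apply_moves(
  moves=[
    [[0,0,0,0,0,-8,0.45],[0,0,0,0,0,-16,0.45],[0,0,0,0,0,-22.5,0.45],[0,0,0,0,0,-22.5,0.45],[0,0,0,0,0,-22.5,0.45]],
  ],
)

```text
time_s: 2.5
eef_pos: [550.1, -70.8, 171.3]
orientation: [-0.0, 0.292, 0.956, 0.0]
contact_force: [0.1, 0.3, -0.2]
opening: 0.549
```

Run:
```python
from h import *
import pickle
o=env.observe(); i=env.camera_info("wrist"); im=env.grab_frame("wrist")
cv2.imwrite("pics/w1.png",im[:,:,::-1]); pickle.dump((o,i),open("w1.pkl","wb"))
print(o['eef_pos'],o['orientation'],o['joint_positions'].round(3),o['opening'],o['contact_force'])
```

```text
[550.14978456 -70.83659743 171.28884288] [-2.03383754e-05  2.92019042e-01  9.56412504e-01  6.28546223e-06] [-0.128  0.342 -0.013  1.215  0.     0.465] 0.5488259538939753 [ 0.10303808  0.30069103 -0.24884691]
```

View pics/w1.png

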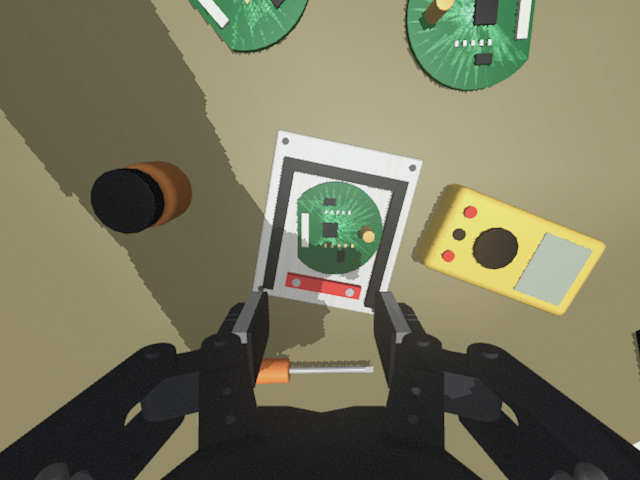

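The wrist picture shows the nest whole: post at (368,236), white marker beside the flat at (305,230), red bar (287–361, 272–298), and the larger boards at the top of the picture. Next, an enlarged crop and segmentation.

```bash
cat > seg.py <<'E'
from h import *
from scipy.optimize import least_squares
def masks(im):
    hsv=cv2.cvtColor(im,cv2.COLOR_RGB2HSV).astype(int); H,S,V=hsv[...,0],hsv[...,1],hsv[...,2]
    return dict(red=((H<6)|(H>172))&(S>140)&(V>70), green=(H>48)&(H<95)&(S>60)&(V>25), brass=(H>14)&(H<28)&(S>110)&(V>90))
def biggest(m,box):
    b=np.zeros_like(m,np.uint8); l,t,r,d=box; b[t:d,l:r]=m[t:d,l:r]
    n,L,st,_=cv2.connectedComponentsWithStats(b); k=1+np.argmax(st[1:,4]); return (L==k).astype(np.uint8)
def contour(m): 
    c,_=cv2.findContours(m,cv2.RETR_EXTERNAL,cv2.CHAIN_APPROX_NONE); return max(c,key=len)[:,0,:].astype(float)
def board_fit(i,im,box):
    g=biggest(masks(im)['green'],box); g=cv2.morphologyEx(g,cv2.MORPH_CLOSE,np.ones((5,5),np.uint8))
    P=unproj(i,contour(cv2.convexHull(contour(g).astype(np.int32)).any() and g),18)[:,:2]
    c0=P.mean(0)
    def sd(p):  # distance to truncated disc outline
        v=P-p[:2]; a=p[2]; x=v@[np.cos(a),np.sin(a)]; return np.maximum(np.hypot(*v.T)-42, x-33)
    best=min((least_squares(sd,[*c0,a],loss='soft_l1',f_scale=.5) for a in np.arange(-3,3.2,.5)),key=lambda r:r.cost)
    return best.x, np.median(abs(best.fun))
E
python3 - <<'E'
from seg import *
import pickle
o,i=pickle.load(open("w1.pkl","rb")); im=cv2.imread("pics/w1.png")[:,:,::-1].copy()
box=(255,130,425,310)
x,r=board_fit(i,im,box); print("board",x[:2],np.degrees(x[2]),r)
m=masks(im)
b=biggest(m['brass'],(345,215,385,260)); c=contour(b); print("brass bbox",c.min(0),c.max(0))
print("post top pred", x[:2]-27*np.array([np.cos(x[2]),np.sin(x[2])]), proj(i,[*(x[:2]-27*np.array([np.cos(x[2]),np.sin(x[2])])),40]))
R=biggest(m['red'],box); rc=cv2.minAreaRect(contour(R).astype(np.float32)); bp=cv2.boxPoints(rc); print("red",bp.round(1).tolist()); print(unproj(i,bp,12).round(1).tolist(),unproj(i,bp,19).round(1).tolist())
cv2.imwrite("pics/w1c.png",cv2.resize(im[125:315,250:430,::-1],None,fx=3.1,fy=3.1,interpolation=cv2.INTER_CUBIC))
E
```

```text
board [558.07787543 -61.07779754] -125.2931388534752 0.9328693405713864
brass bbox [371. 231.] [371. 231.]
post top pred [573.67739241 -39.04021441] [[368.89779874 236.71365391]]
red [[284.8999938964844, 285.3999938964844], [287.3999938964844, 272.0], [360.79998779296875, 285.5], [358.3999938964844, 298.8999938964844]]
[[578.4, -130.0, 12.0], [568.8, -120.4, 12.0], [618.3, -71.1, 12.0], [628.6, -80.3, 12.0]] [[576.4, -127.7, 19.0], [567.0, -118.3, 19.0], [615.3, -70.1, 19.0], [625.4, -79.1, 19.0]]
```

View pics/w1c.png

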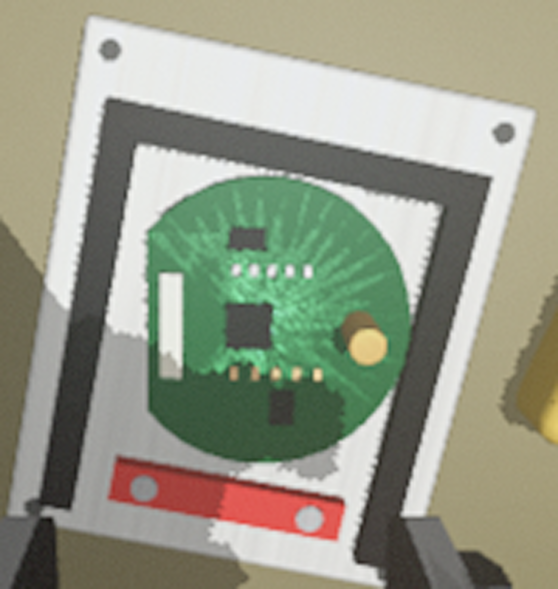

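Run:
```python
from seg import *
import pickle
o,i=pickle.load(open("w1.pkl","rb"))
cr=lambda x,y:(250+x/3.1,125+y/3.1)
P=unproj(i,[cr(135,147),cr(73,508),cr(443,207),cr(357,555)],12)[:,:2]
d1,d2=P[1]-P[0],P[3]-P[2]; a1,a2=[np.degrees(np.arctan2(*d[::-1])) for d in(d1,d2)]; print(P.round(1).tolist(),a1,a2)
a=np.radians((a1+a2)/2);ux=np.array([np.cos(a),np.sin(a)]);uy=np.array([-ux[1],ux[0]])
print("y of cheeks",(P@uy).round(1), "back x",(P[[0,2]]@ux).round(1))
for n,p in dict(board=[558.1,-61.1],post=[573.7,-39.0],b1=[568.8,-120.4],b2=[618.3,-71.1]).items(): print(n,np.dot(p,ux).round(1),np.dot(p,uy).round(1))
g=unproj(i,[cr(85,15),cr(535,112)],12);print("plate back edge",g,np.degrees(np.arctan2(*(g[1]-g[0])[1::-1]))-90)
```

```text
[[498.0, -63.4], [575.3, -140.9], [559.4, -1.4], [636.7, -77.7]] -45.07642540280514 -44.642425174340424
y of cheeks [306.3 305.9 393.6 394. ] back x [397.7 397.6]
board 438.7 350.4
post 434.2 377.0
b1 488.1 315.9
b2 488.4 385.7
plate back edge [[462.34826027 -54.52725606  12.        ]
 [551.16476688  32.54586456  12.        ]] -45.56788674629151
```

Request:
apply_moves(
  moves=[
    [[-0.0017,0.0395,0,0,0,0,0.5],[-0.0017,0.0395,0.04,0,0,0,0.5],[-0.0017,0.0395,0.08,0,0,0,0.5],[-0.0017,0.0395,0.11,0,0,0,0.5],[-0.0017,0.0395,0.12,0,0,0,0.5],[-0.0017,0.0395,0.12,0,0,0,0.5],[-0.0017,0.0395,0.12,0,0,0,0.5]],
  ],
)

```text
time_s: 3.25
eef_pos: [574.4, -39.1, 52.8]
orientation: [0.001, 0.291, 0.957, 0.0]
contact_force: [1.0, 0.4, 0.3]
opening: 0.5
```

Run:
```python
from seg import *
import pickle
o=env.observe(); i=env.camera_info("wrist"); im=env.grab_frame("wrist")
cv2.imwrite("pics/w2.png",im[:,:,::-1]); pickle.dump((o,i),open("w2.pkl","wb"))
print(o['eef_pos'],o['opening'],o['contact_force'])
print("pred", proj(i,[[573.7,-39,40],[573.7,-39,18],[558.1,-61.1,18]]).round(1).tolist())
```

```text
[574.44262927 -39.06182523  52.84337852] 0.5004595400452604 [0.9648459 0.3835632 0.3261135]
pred [[319.5, 295.1], [319.6, 278.1], [269.9, 277.0]]
```

View pics/w2.png

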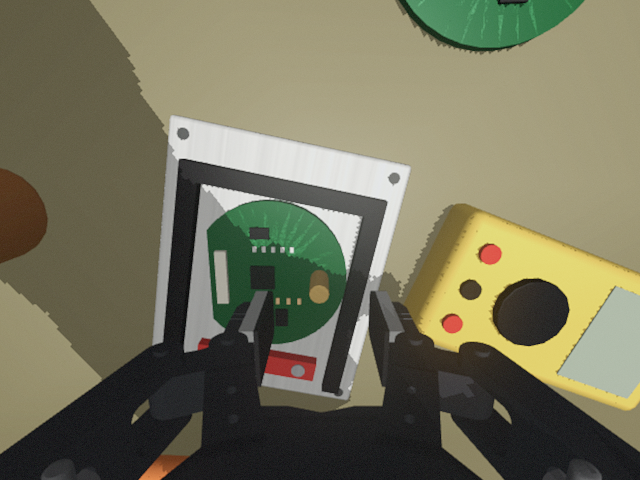

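The post top is at (319,294) against a predicted (319.5,295.1), midway between the pads. I go down and close.

Request:
apply_moves(
  moves=[
    [[0,0,0.014,0,0,0,0.5],[0,0,0.028,0,0,0,0.5],[0,0,0.028,0,0,0,0.6],[0,0,0.028,0,0,0,0.7],[0,0,0.028,0,0,0,0.76],[0,0,0.028,0,0,0,0.8],[0,0,0.028,0,0,0,0.82],[0,0,0.028,0,0,0,0.84],[0,0,0.028,0,0,0,0.84]],
  ],
  squeeze=20,
)

```text
time_s: 4.2
eef_pos: [573.5, -38.9, 23.4]
orientation: [0.0, 0.29, 0.957, 0.0]
contact_force: [0.9, 0.5, 0.4]
opening: 0.16
```

Request:
apply_moves(
  moves=[
    [[0,0,0,0,0,0,0.86],[0,0,0,0,0,0,0.87],[0,0,0,0,0,0,0.88],[0,0,0,0,0,0,0.89],[0,0,0,0,0,0,0.9],[0,0,0,0,0,0,0.92]],
  ],
  squeeze=20,
)

```text
time_s: 4.8
eef_pos: [573.5, -38.9, 23.3]
orientation: [0.0, 0.29, 0.957, -0.0]
contact_force: [0.1, -0.2, 0.8]
opening: 0.103
```

Request:
apply_moves(
  moves=[
    [[0,0,0,0,0,0,0.95],[0,0,0,0,0,0,1.0],[0,0,0,0,0,0,1.0]],
  ],
  squeeze=20,
)

```text
time_s: 5.1
eef_pos: [573.5, -38.9, 23.3]
orientation: [0.0, 0.29, 0.957, 0.0]
contact_force: [0.4, 0.7, 0.0]
opening: 0.103
```

Run:
```python
from seg import *
o=env.observe(); print(o['eef_pos'],o['opening'],o['contact_force'],o['moment'])
c=np.array([558.1,-61.1]); p=o['eef_pos'][:2]
q=o['orientation'];yaw=2*np.arctan2(q[2],q[1]);R=Rq(q)
u=np.array([.707,-.707])
# waypoints: shift centre 6mm along u over first 30deg, rotate 80deg, 5deg/row
r=p-c;print("r",np.hypot(*r),np.degrees(np.arctan2(*r[::-1])))
for k in range(1,21):
    th=np.radians(4*k); s=min(6,1.0*k)
    rr=np.array([[np.cos(th),-np.sin(th)],[np.sin(th),np.cos(th)]])@r
    d=np.r_[c+s*u+rr-p,0]; print(k,-4*k,np.round(R.T@d/1000,4)[:2].tolist())
```

```text
[573.5282361  -38.90881635  23.30897665] 0.10276084487685767 [0.40184623 0.74998369 0.02546864] [0.05432137 0.0369783  0.0131872 ]
r 27.027376879169353 55.19136286246938
1 -4 [0.0009, -0.0002]
2 -8 [0.0018, -0.0006]
3 -12 [0.0027, -0.0011]
4 -16 [0.0035, -0.0017]
5 -20 [0.0044, -0.0024]
6 -24 [0.0052, -0.0033]
7 -28 [0.0069, -0.0041]
8 -32 [0.0085, -0.005]
9 -36 [0.0101, -0.006]
10 -40 [0.0116, -0.0072]
11 -44 [0.013, -0.0084]
12 -48 [0.0144, -0.0097]
13 -52 [0.0156, -0.0112]
14 -56 [0.0167, -0.0127]
15 -60 [0.0178, -0.0143]
16 -64 [0.0187, -0.0159]
17 -68 [0.0195, -0.0176]
18 -72 [0.0202, -0.0194]
19 -76 [0.0207, -0.0212]
20 -80 [0.0211, -0.023]
```

Request:
apply_moves(
  moves=[
    [[0.0009,-0.0002,0,0,0,-4,1],[0.0018,-0.0006,0,0,0,-8,1],[0.0027,-0.0011,0,0,0,-12,1],[0.0035,-0.0017,0,0,0,-16,1],[0.0044,-0.0024,0,0,0,-20,1],[0.0052,-0.0033,0,0,0,-24,1],[0.0052,-0.0033,0,0,0,-24,1]],
  ],
)

```text
time_s: 5.8
eef_pos: [567.3, -38.8, 23.3]
orientation: [0.0, 0.084, 0.996, -0.0]
contact_force: [-0.2, -0.1, 0.3]
opening: 0.103
```

```bash
cat > look.py <<'E'
from seg import *
import sys
o=env.observe(); i=env.camera_info("wrist"); im=env.grab_frame("wrist")
cv2.imwrite(sys.argv[1],im[:,:,::-1])
q=o['orientation'];print(o['time_s'],o['eef_pos'],"yaw",np.degrees(2*np.arctan2(q[2],q[1])),o['opening'],o['contact_force'].round(2),o['moment'].round(2))
l,t,r,d=120,100,480,400
x,e=board_fit(i,im,(l,t,r,d)); print("board",x[:2],np.degrees(x[2]),e)
E
python3 look.py pics/w3.png
```

```text
5.8 [567.29157999 -38.8109634   23.33747381] yaw 170.31448397546126 0.10330747383500183 [-0.18 -0.1   0.3 ] [-0.07  0.02  0.01]
board [561.38700882 -59.33491546] 96.86363734683898 3.0737795375704167
```

View pics/w3.png

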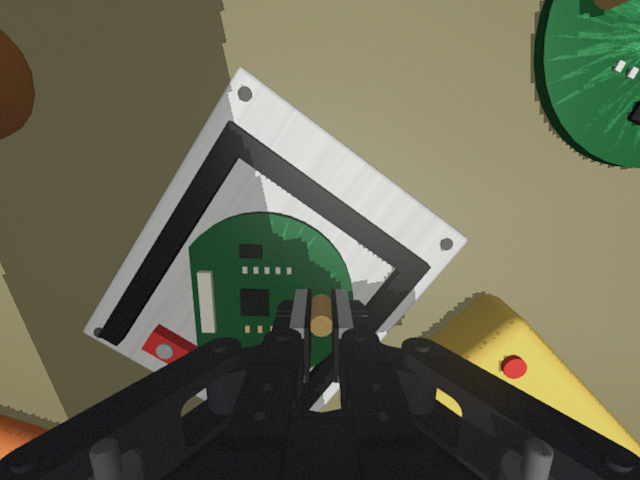

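The post is held at (320,315), and the white marker still sits at the left of the picture, so the board is turning with the gripper without load. I continue from the commanded pose.

Run:
```python
import numpy as np
c=np.array([558.1,-61.1]);p0=np.array([573.53,-38.91]);r=p0-c;u=np.array([.707,-.707])
def pos(k):
    th=np.radians(4*k);return c+min(6,k)*u+np.array([[np.cos(th),-np.sin(th)],[np.sin(th),np.cos(th)]])@r
y=np.radians(146.3+24);X=np.array([np.cos(y),np.sin(y)]);Y=np.array([X[1],-X[0]])
for k in range(7,21):
    d=pos(k)-pos(6);print(k,-4*(k-6),round(d@X/1000,4),round(d@Y/1000,4),pos(k).round(1))
```

```text
7 -4 0.0019 -0.0 [565.5 -38.5]
8 -8 0.0038 -0.0002 [563.7 -38.3]
9 -12 0.0056 -0.0005 [561.8 -38.3]
10 -16 0.0075 -0.0009 [559.9 -38.4]
11 -20 0.0093 -0.0015 [558.  -38.7]
12 -24 0.011 -0.0021 [556.2 -39. ]
13 -28 0.0127 -0.0029 [554.4 -39.5]
14 -32 0.0144 -0.0038 [552.6 -40.1]
15 -36 0.016 -0.0049 [550.8 -40.9]
16 -40 0.0175 -0.006 [549.2 -41.7]
17 -44 0.0189 -0.0072 [547.5 -42.7]
18 -48 0.0203 -0.0086 [546.  -43.8]
19 -52 0.0215 -0.01 [544.5 -45. ]
20 -56 0.0226 -0.0115 [543.2 -46.3]
```

Request:
apply_moves(
  moves=[
    [[0.0019,0,0,0,0,-4,1],[0.0038,-0.0002,0,0,0,-8,1],[0.0056,-0.0005,0,0,0,-12,1],[0.0075,-0.0009,0,0,0,-16,1],[0.0093,-0.0015,0,0,0,-20,1],[0.011,-0.0021,0,0,0,-24,1],[0.0127,-0.0029,0,0,0,-28,1],[0.0127,-0.0029,0,0,0,-28,1]],
  ],
)

```text
time_s: 6.65
eef_pos: [554.3, -39.5, 23.4]
orientation: [0.0, -0.158, 0.987, 0.0]
contact_force: [-0.0, 0.1, -0.4]
opening: 0.104
```

Request:
apply_moves(
  moves=[
    [[0.0019,0,0,0,0,-4,1],[0.0038,-0.0002,0,0,0,-8,1],[0.0056,-0.0005,0,0,0,-12,1],[0.0075,-0.0009,0,0,0,-16,1],[0.0093,-0.0015,0,0,0,-20,1],[0.011,-0.0021,0,0,0,-24,1],[0.0127,-0.0029,0,0,0,-28,1],[0.0127,-0.0029,0,0,0,-28,1]],
  ],
)

```text
time_s: 7.45
eef_pos: [543.2, -46.3, 23.3]
orientation: [0.0, -0.392, 0.92, -0.0]
contact_force: [-0.1, 0.3, -0.2]
opening: 0.103
```

```bash
python3 look.py pics/w4.png
python3 - <<'E'
from h import *
im=env.grab_frame("top"); cv2.imwrite("pics/top4.png",im[:,:,::-1])
a=cv2.imread("pics/w4.png"); b=cv2.resize(im[170:310,310:490,::-1],(320,240)); a=cv2.resize(a,(480,360)); a=cv2.copyMakeBorder(a,0,0,0,320,cv2.BORDER_CONSTANT); a[:240,480:]=b; cv2.imwrite("pics/c4.png",a)
E
```

```text
7.45 [543.23080631 -46.29346539  23.34883741] yaw 226.1254476925281 0.10302763445356353 [-0.11  0.31 -0.17] [ 0.01  0.02 -0.02]
board [557.08457137 -63.07264253] 151.85717526521637 3.1400538926488615
```

View pics/c4.png

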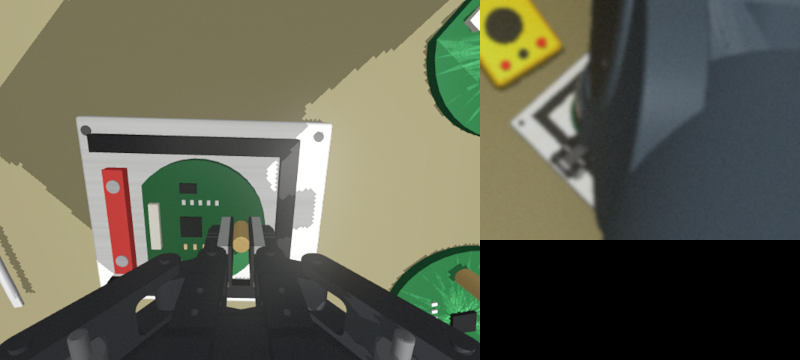

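The board's flat (at x≈142 in this view) now faces the red bar (near edge x≈130), with a gap of several mm and no load. Next I measure the angle between flat and bar and the gap.

```bash
cat > gap.py <<'E'
from seg import *
def gap(i,im):
    m=masks(im); out={}
    R=biggest(m['red'],(90,200,220,370)).astype(bool)
    red=[(np.nonzero(R[r])[0].max()+.5,r) for r in range(240,350) if R[r].any()]
    G=biggest(m['green'],(130,190,330,370)).astype(bool)
    gr=[(np.nonzero(G[r])[0].min()-.5,r) for r in range(258,332) if G[r].any()]
    L=[]
    for pts,z in ((red,12),(gr,15)):
        P=unproj(i,pts,z)[:,:2]
        vx,vy,x,y=cv2.fitLine(P.astype(np.float32),cv2.DIST_HUBER,0,.01,.01).ravel()
        n=np.array([vy,-vx]); n=n if n[0]>0 else -n
        res=(P-[x,y])@n; print("normal deg",np.degrees(np.arctan2(n[1],n[0])).round(2),"n",len(P),"res",res.std().round(2),"pt",x.round(1),y.round(1)); L.append((n,np.array([x,y]),pts))
    n,p,_=L[0]; e=np.array([-n[1],n[0]])
    q=L[1][1]; print("gap at mid of seen flat",(p-q)@n, "offset along",(q-p)@e)
    print(gr[::12])
E
python3 - <<'E'
from gap import *
i=env.camera_info("wrist"); im=cv2.imread("pics/w4.png")[:,:,::-1].copy(); gap(i,im)
E
```

```text
normal deg -45.36 n 110 res 0.14 pt 592.9 -95.5
normal deg -45.26 n 74 res 0.13 pt 585.0 -90.2
gap at mid of seen flat 9.350384 offset along -1.8588216
[(np.float64(189.5), 258), (np.float64(190.5), 270), (np.float64(191.5), 282), (np.float64(192.5), 294), (np.float64(193.5), 306), (np.float64(194.5), 318), (np.float64(195.5), 330)]
```

Request:
apply_moves(
  moves=[
    [[0,-0.002,0,0,0,0,1],[0.0001,-0.004,0,0,0,0,1],[0.0001,-0.006,0,0,0,0,1],[0.0002,-0.0075,0,0,0,0,1],[0.0002,-0.0075,0,0,0,0,1]],
  ],
)

```text
time_s: 8.05
eef_pos: [548.7, -51.7, 23.3]
orientation: [0.0, -0.392, 0.92, -0.0]
contact_force: [-0.5, -1.0, 2.0]
opening: 0.106
```

```bash
cat > g2.py <<'E'
from gap import *
import sys
F=[]
o=env.observe();i=env.camera_info("wrist"); im=env.grab_frame("wrist");cv2.imwrite(sys.argv[1],im[:,:,::-1])
n=np.array([.703,-.711]);print(o['time_s'],o['eef_pos'],o['contact_force'].round(2),"along n",(o['contact_force'][:2]@n).round(2),o['moment'].round(2)); gap(i,im)
E
python3 g2.py pics/w5.png
```

```text
8.05 [548.74289916 -51.74028746  23.32450765] [-0.48 -0.98  2.02] along n 0.36 [-0.16  0.08  0.02]
normal deg -45.3 n 110 res 0.2 pt 598.5 -90.1
normal deg -45.12 n 74 res 0.13 pt 590.6 -95.6
gap at mid of seen flat 1.6439531 offset along -9.457132
[(np.float64(189.5), 258), (np.float64(190.5), 270), (np.float64(191.5), 282), (np.float64(192.5), 294), (np.float64(193.5), 306), (np.float64(194.5), 318), (np.float64(195.5), 330)]
```

Request:
apply_moves(
  moves=[
    [[0,-0.0004,0,0,0,0,1],[0,-0.0008,0,0,0,0,1],[0,-0.0008,0,0,0,0,1]],
  ],
)

```text
time_s: 8.4
eef_pos: [549.0, -52.1, 23.3]
orientation: [-0.0, -0.393, 0.92, 0.0]
contact_force: [-0.7, -1.2, 2.1]
opening: 0.105
```

```bash
python3 g2.py pics/w6.png
```

```text
8.4 [549.0371937  -52.07068598  23.29977941] [-0.72 -1.23  2.12] along n 0.37 [-0.06  0.12  0.01]
normal deg -45.24 n 110 res 0.23 pt 592.6 -96.6
normal deg -45.12 n 74 res 0.13 pt 590.9 -95.9
gap at mid of seen flat 1.6176594 offset along -0.67481184
[(np.float64(189.5), 258), (np.float64(190.5), 270), (np.float64(191.5), 282), (np.float64(192.5), 294), (np.float64(193.5), 306), (np.float64(194.5), 318), (np.float64(195.5), 330)]
```

Request:
apply_moves(
  moves=[
    [[0.0002,-0.0004,0,0,0,0,1],[0.0003,-0.0008,0,0,0,0,1],[0.0003,-0.0008,0,0,0,0,1],[0.0003,-0.0008,0,0,0,0,1]],
  ],
)

```text
time_s: 8.85
eef_pos: [549.5, -52.9, 23.3]
orientation: [0.0, -0.393, 0.92, -0.0]
contact_force: [0.0, -0.3, 0.5]
opening: 0.105
```

```bash
python3 g2.py pics/w7.png
```

```text
8.85 [549.50761662 -52.86385243  23.31187504] [ 0.02 -0.26  0.47] along n 0.2 [-0.04  0.02  0.03]
normal deg -45.24 n 110 res 0.31 pt 593.0 -97.4
normal deg -45.07 n 74 res 0.13 pt 591.4 -96.7
gap at mid of seen flat 1.611903 offset along -0.6751412
[(np.float64(189.5), 258), (np.float64(190.5), 270), (np.float64(191.5), 282), (np.float64(192.5), 294), (np.float64(193.5), 306), (np.float64(194.5), 318), (np.float64(195.5), 330)]
```

Request:
apply_moves(
  moves=[
    [[0,-0.0003,0,0,0,0,1],[0,-0.0006,0,0,0,0,1],[0,-0.0006,0,0,0,0,1],[0,-0.0006,0,0,0,0,1]],
  ],
)

```text
time_s: 9.3
eef_pos: [549.9, -53.3, 23.3]
orientation: [0.0, -0.393, 0.92, -0.0]
contact_force: [0.1, -0.1, 2.4]
opening: 0.104
```

Request:
apply_moves(
  moves=[
    [[0,-0.0003,0,0,0,0,1],[0,-0.0006,0,0,0,0,1],[0,-0.0006,0,0,0,0,1],[0,-0.0006,0,0,0,0,1]],
  ],
)

```text
time_s: 9.7
eef_pos: [550.2, -53.6, 23.3]
orientation: [-0.0, -0.393, 0.92, 0.0]
contact_force: [-2.4, 2.5, 2.8]
opening: 0.106
```

Request:
apply_moves(
  moves=[
    [[0,-0.00015,0,0,0,0,1],[0,-0.0003,0,0,0,0,1],[0,-0.0003,0,0,0,0,1]],
  ],
)

```text
time_s: 10.0
eef_pos: [550.3, -53.7, 23.3]
orientation: [-0.0, -0.393, 0.92, 0.0]
contact_force: [-3.5, 5.0, 4.8]
opening: 0.102
```

Request:
apply_moves(
  moves=[
    [[0,-0.0002,0,0,0,0,1],[0,-0.0002,0,0,0,0,1],[0,-0.0002,0,0,0,0,1]],
  ],
)

```text
time_s: 10.3
eef_pos: [550.2, -53.6, 23.3]
orientation: [-0.0, -0.393, 0.92, 0.001]
contact_force: [-4.2, 4.8, 4.6]
opening: 0.103
```

```bash
python3 g2.py pics/w8.png
python3 - <<'E'
import cv2
a=cv2.imread("pics/w8.png"); cv2.imwrite("pics/w8c.png",cv2.resize(a[150:400,90:390],None,fx=2.3,fy=2.3,interpolation=cv2.INTER_CUBIC))
E
```

```text
10.3 [550.24728682 -53.64355905  23.25553767] [-4.21  4.82  4.59] along n -6.39 [0.98 0.83 0.03]
normal deg -45.23 n 110 res 0.43 pt 596.6 -95.0
normal deg -45.16 n 74 res 0.13 pt 592.3 -97.2
gap at mid of seen flat 1.505105 offset along -4.601816
[(np.float64(189.5), 258), (np.float64(190.5), 270), (np.float64(191.5), 282), (np.float64(192.5), 294), (np.float64(193.5), 306), (np.float64(194.5), 318), (np.float64(195.5), 330)]
```

View pics/w8c.png

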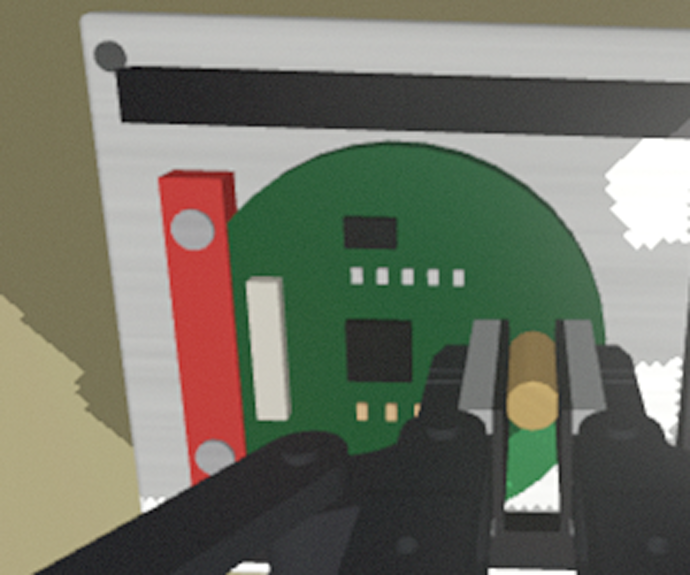

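The flat lies against the red bar along its whole visible length (crop x≈240, y 210–450). The force is about 6.4 N, so I add a touch and hold.

Request:
apply_moves(
  moves=[
    [[0,-0.0001,0,0,0,0,1],[0,-0.0002,0,0,0,0,1],[0,-0.0002,0,0,0,0,1],[0,-0.0002,0,0,0,0,1]],
  ],
)

```text
time_s: 10.75
eef_pos: [550.3, -53.7, 23.3]
orientation: [-0.0, -0.393, 0.92, 0.001]
contact_force: [-5.7, 5.4, 6.5]
opening: 0.105
```

Request:
apply_moves(
  moves=[
    [[0,0,0,0,0,0,1],[0,0,0,0,0,0,1],[0,0,0,0,0,0,1],[0,0,0,0,0,0,1],[0,0,0,0,0,0,1],[0,0,0,0,0,0,1]],
  ],
)

```text
time_s: 11.35
eef_pos: [550.3, -53.7, 23.2]
orientation: [-0.0, -0.393, 0.92, 0.001]
contact_force: [-5.0, 5.7, 5.4]
opening: 0.108
```

Request:
apply_moves(
  moves=[
    [[0,0,0,0,0,0,1],[0,0,0,0,0,0,1],[0,0,0,0,0,0,1],[0,0,0,0,0,0,1],[0,0,0,0,0,0,1],[0,0,0,0,0,0,1]],
  ],
)

```text
time_s: 11.95
eef_pos: [550.3, -53.7, 23.2]
orientation: [-0.0, -0.393, 0.92, 0.001]
contact_force: [-5.6, 6.3, 6.4]
opening: 0.102
```

Request:
apply_moves(
  moves=[
    [[0,0.0003,0,0,0,0,1],[0,0.0006,0,0,0,0,1],[0,0.0006,0,0,0,0,1]],
  ],
)

```text
time_s: 12.25
eef_pos: [550.2, -53.6, 23.3]
orientation: [-0.0, -0.393, 0.92, 0.0]
contact_force: [-3.9, 3.1, 3.2]
opening: 0.101
```

Request:
apply_moves(
  moves=[
    [[0,0,0,0,0,0,0.88],[0,0,0,0,0,0,0.86],[0,0,0,0,0,0,0.82],[0,0,0,0,0,0,0.76],[0,0,0,0,0,0,0.7],[0,0,0,0,0,0,0.65],[0,0,0,0,0,0,0.65]],
  ],
)

```text
time_s: 12.95
eef_pos: [550.4, -53.8, 23.3]
orientation: [0.0, -0.393, 0.92, -0.0]
contact_force: [0.4, 0.2, 1.0]
opening: 0.351
```

```bash
python3 g2.py pics/w9.png
```

```text
12.95 [550.4299634  -53.78666035  23.32874313] [0.45 0.16 0.97] along n 0.21 [0.06 0.01 0.03]
normal deg -45.47 n 104 res 1.82 pt 590.7 -100.8
normal deg -45.15 n 74 res 0.14 pt 592.0 -97.4
gap at mid of seen flat 1.5078871 offset along 3.314562
[(np.float64(190.5), 258), (np.float64(191.5), 270), (np.float64(192.5), 282), (np.float64(193.5), 294), (np.float64(194.5), 306), (np.float64(195.5), 318), (np.float64(196.5), 330)]
```

Request:
apply_moves(
  moves=[
    [[0,0,-0.01,0,0,0,0.65],[0,0,-0.03,0,0,0,0.65],[0,0,-0.06,0,0,0,0.65],[0,0,-0.1,0,0,0,0.65],[0,0,-0.13,0,0,0,0.6],[0.0,0,-0.13,0,0,0,0.6],[0,0,-0.13,0,0,0,0.6]],
  ],
)

```text
time_s: 13.7
eef_pos: [550.8, -53.8, 154.2]
orientation: [0.001, -0.393, 0.92, -0.0]
contact_force: [-0.2, -0.9, -0.6]
opening: 0.401
```

Run:
```python
from h import *
o=env.observe();i=env.camera_info("wrist");im=env.grab_frame("wrist");print(o['eef_pos'],o['contact_force'].round(1))
p=proj(i,[571,-75,18])[0];print(p);x,y=int(p[0]),int(p[1]);l,t=max(0,x-110),max(0,y-100)
cv2.imwrite("pics/w10.png",im[:,:,::-1]);cv2.imwrite("pics/w10c.png",cv2.resize(im[t:t+195,l:l+220,::-1],None,fx=3.5,fy=3.0,interpolation=cv2.INTER_CUBIC))
```

```text
[550.7702559  -53.80124957 154.21233012] [-0.2 -0.9 -0.6]
[286.08394654 231.29996306]
```

View pics/w10c.png

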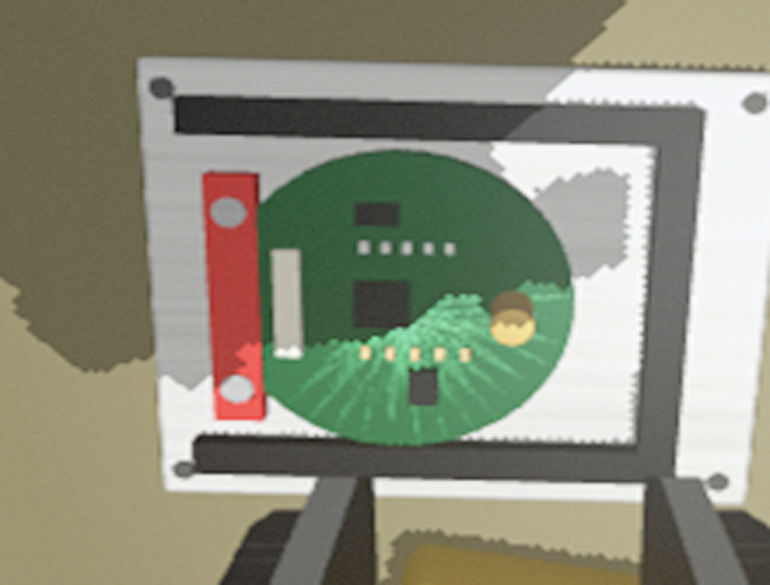

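The board lies free with its flat against the bar over the whole length (crop x≈262, y 200–400), and the gripper is clear. I hand in.

```bash
python3 -c "
from station import env
print(env.sign_off())"
```

```text
the job is handed in; nothing more can be done
None
```

I turned the board about 80° by its brass post, pushed it home, and pressed its flat against the red bar. I then let go, raised the gripper and handed the job in at about 14 s. The hand-in reports no verdict, so the result rests on my own checks.

- **Press:** the tool force along the bar's normal read 7.6 to 8.4 N over about 1.2 s, and no reading went above that. The upward force on the tool reached about 6.5 N, so I was pressing the board lightly onto the plate, well below the 20 N limit.
- **Angle:** before the push, the flat and the bar were parallel to about 0.2° in the wrist camera.
- **After release:** the flat had moved by no more than about 0.1 mm. The last picture shows it against the bar along its whole length, with the board flat and the gripper clear.
- **Check that disagreed:** my gap measurement stayed at about 1.5 mm in contact. By then the board's edge hid the foot of the bar from the camera, so I did not trust it. I relied on the contact force and the picture instead.
- **Not measured:** I did not re-measure the meter, jar and screwdriver at the end. The planned path kept clear of them, and no force reading suggested a touch.

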